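# Rock the angle gauge on the rough seal stone to its red mark and hold

### The job

Take the angle gauge by its blue grip out of its wooden stand, where its dial faces away from the robot, and turn it round so that the dial faces the robot. Rest its foot on the rough stone in the carving bed and rock it sideways until the swinging black pointer settles on the red mark, pressing only gently. The program finishes while the gripper is still holding the gauge like that, its foot resting on the stone, its dial face upright and the pointer at rest on the mark, so that the teacher can scribe the line; leave the other things on the table where they are.

Things in the scene. Friction and masses are not known exactly. Their poses are not given: they have to be found in the camera images.
- gauge_grip (a point): centre of the blue grip block on top of the angle gauge (loose, about 0.2 kg); the block is 18 thick (gauge x) x 40 wide (gauge y) x 36 mm high: pinch it across its 18 mm. Gauge axes: z up to the grip, -x out of the dial face, y along the foot. The foot's flat underside lies 135 mm below this point, the dial's centre 69 mm below
- gauge: whole gauge, 153 mm high: grey round housing (diameter 96, 14 mm thick) with white dial, foot bar 18 x 80 x 12 mm, blue grip; origin at the centre of the foot's underside, axes as gauge_grip. At the start it stands in the stand, dial away from the robot (yaw half a turn from the stand's)
- gauge_foot (a point): centre of the underside of the foot bar, 135 mm below gauge_grip; axes as gauge_grip
- gauge_front (a point): imaginary point 100 mm out in front of the dial's centre (along gauge -x), 66 mm above the foot's underside; tells which way the dial faces
- pointer (a joint): angle (rad) of the free black pointer about the dial's centre; it hangs plumb (swings at about 0.26 s a period, settles within 1 s), so 0 when the gauge is upright; it grows 1 rad per rad as the top of the gauge is rocked towards gauge +y (to the left as seen by someone facing the dial)
- mark (a joint): angle (rad) of the red mark about the dial's centre, same zero and sense as the pointer: equal values mean pointer on mark. Set stiffly somewhere from 0.16 to 0.42 and stays there. Facing the dial, it lies left of the dial's lowest point
- pointer_tip (a point): tip of the black pointer, 38 mm from the dial's centre; its -z runs outwards along the pointer
- mark_tab (a point): middle of the red tab (7 mm wide, 11 mm long) on the dial, 39.5 mm from the dial's centre; its -z runs outwards from that centre
- stand: fixed wooden slot stand of the gauge, 70 (x) x 112 (y) x 26 mm high; the slot runs along y, 21.6 wide, 16 mm deep, its floor 10 mm above the table; origin under its centre; its -x side is roughly towards the robot
- bed: fixed carving bed: dark wooden base 100 (x) x 130 (y) mm, two pale jaws 38 mm high beside the stone; origin under its centre on the table; its -x side is its front, roughly towards the robot
- stone: rough pale stone in the bed, 44 (bed x) x 76 mm (bed y), its top 60 mm above the table, plus three lumps along its long middle line that rise 3 to 6 mm more, the highest in the middle. Sprung: starts to sink at about 2 N, has sunk 10 mm at about 6 N, then is solid. Origin at the centre of its underside, 26 mm above the table
- stone_top (a point): top of the middle lump of the stone, 66 mm above the table; axes as bed
- ink_bowl: dark ink bowl with a lug, 100x114x48 mm, bystander; origin under its centre
- ink_bottle_c: small dark red bottle with a white nozzle, diameter 38, 86 mm high, bystander; origin under its centre
- glue_stick: glue stick with blue cap, diameter 25, 88 mm high, standing, bystander; origin under its centre
- eraser: eraser in a green sleeve, 19x43x12 mm, bystander; origin under its centre
- clip_tin: flat grey tin box, 54x76x23 mm, bystander; origin under its centre
- seal_a: brown carved stone seal, 20 mm square, 54 mm high, standing, bystander; origin under its centre

How it is judged:
By the outcome, as a careful person would: the job done as asked, in the order asked, and still so for the second after the job is handed in, while the arm keeps its last pose, push and grip.
It also fails if it takes over 48 s, if anything falls off the work surface, if the arm or the gripper's body presses on something with over 40 N, if the wrist force passes 120 N, or if a joint passes its speed limit or range.

### The arm

A 6-joint arm with a two-finger parallel gripper is mounted at the origin on a cart in front of the work surface, level with it; the furniture and walls round the work are solid. World frame = base frame: x ahead of the robot, y to its left, z up, the work surface at z = 0. Lengths are in mm, angles in rad, forces in N, time in s.
With the tool pointing down it reaches from about 350 to 875 mm from the base axis. Payload 4.2 kg.
Tool frame: the origin (TCP) lies at the very end of the fingers, on their centre line; the grasp point (between the pads) lies 19 mm behind it; z points along the fingers, y is the line along which they close (so a half turn about z gives the same grasp; the last joint's range is limited). The gripper opens to 85 mm and grips with 20 to 120 N. Pads are 22 mm wide; open, the fingers measure 114 mm over their backs; the gripper's body (76 mm by 85 mm) begins 54 mm behind the grasp point. The pads swing forward as they close: fully open they stand 13 mm farther back than shut.
Start: joints at [1.424, 0.385, 0.008, 0, -1.194, -0.259], TCP at [246.688, 574.234, 231.312] pointing down, gripper open.
Joint ranges: [-3.14, 3.14], [-1.21, 2.06], [-1.07, 1.41], [-3.16, 2.05], [-2.99, -0.16], [-3.1, 3.1]. Speed limits (rad/s): [2.79, 2.79, 3.14, 3.14, 3.14, 3.14].

### API

Orientations are given as a unit quaternion [x, y, z, w].
In Python, from bench import read_state, get_image, camera_model, job_done gives the robot as it stands.
- The arm moves only by the shell command python3 -m handwheel 'ROWS'. ROWS is JSON, a list of rows, each a list of 7 numbers: the shift along the tool's x, y, z in m, then the turn, a rotation vector about the tool's x, y, z in rad, then the gripper's target within -1 to 1 (fully open at 1, half-way at 0, shut at -1). In form: [[dx, dy, dz, wx, wy, wz, jaw], ...]. A call has 1 to 10 rows; each row is the pose to reach, as a shift and turn from the pose commanded when the call began, along the tool's axes at that moment; what a row does not reach only later rows make up. A row lasts 1/8 s, in which the tool goes at most 62.5 mm and 10.7 degrees, less where a joint would pass 70% of its speed; a pose out of reach is approached as far as the arm can. A call with a gripper value outside its range is refused whole. The fingers move at their own pace and stop on an object; the grip force is fixed at half the most. Time passes only in rows, so rows that repeat a pose let the fingers close. It gives the time, the measured TCP pose, the force, the opening and the grip force at its end, in the units of the state.
- read_state(): the state, without advancing time (a new reading comes with each control period).
- get_image(name): name is "scene" or "top" or "wrist"; returns (picture, depth): 384x512x3 uint8, blue, green, red; 384x512 float32, mm along the optical axis (not along the pixel's ray), 0 where there is no reading.
- camera_model(name): a dict with "K" (3x3 intrinsics, pixels), "rvec" (rotation vector, rad) and "tvec" (3), from world to camera coordinates, as OpenCV has them; the wrist camera has in their place "hand_eye" (4x4, takes a point from camera to tool coordinates, whose origin is the TCP and whose axes are the flange's). Camera axes: x right, y down, z forward; pixel columns grow to the right and rows downward; lengths in mm; the calibration is good to about 2 mm. The wrist camera is an equidistant fisheye: a pixel r from the principal point sees the ray r / f radians off the axis. A picture is of the moment at which its call begins: read the wrist's pose just before it. camera_model takes no time and is no camera call.
- job_done(): hands the job in; it is judged then, once.
The state is a dict: "clock": time; "joints": joint angles; "joint_vel": joint speeds; "joint_efforts": joint torques, N m; "position": TCP position; "ee_rot": TCP orientation; "contact_force": force on the tool from outside, world axes, zero at the start; "wrist_torque": the same for the moment, N m; "gripper_width": finger opening in mm; "grasp_force": force on a finger pad.
Only numpy, scipy, OpenCV 4.12 (cv2) and the standard library are available. Lean on these libraries where they do the work, as an engineer would, in place of code of your own. Each camera call takes 0.05 s, during which the arm holds its last target. There are 200 camera calls.

## Working session

There is one attempt and no reset: what is moved stays moved. The work goes in short steps, Python scripts to look and compute and a shell command to move; the robot and the scene stay as the last step left them, time stands still between calls to the robot, and variables do not carry over. Pictures are saved under pics/ and viewed, at most 10 in all, crops included, and the job is handed in when it is done.

```bash
mkdir -p pics
cat > h.py <<'E'
import numpy as np, cv2
from bench import read_state,get_image,camera_model
from scipy.spatial.transform import Rotation as R
def cam(n):
    m=camera_model(n);K=np.array(m["K"]);Rm=cv2.Rodrigues(np.array(m["rvec"],float))[0];t=np.array(m["tvec"],float).ravel();return K,Rm,t
def pts(n,d):
    K,Rm,t=cam(n);v,u=np.mgrid[:d.shape[0],:d.shape[1]]
    p=np.stack([(u-K[0,2])/K[0,0]*d,(v-K[1,2])/K[1,1]*d,d],-1)
    return (p-t)@Rm
E
python3 - <<'E'
from h import *
ims=[]
for n in("scene","top"):
    im,d=get_image(n);ims.append(im);np.savez(f"{n}0.npz",im=im,d=d)
    K,Rm,t=cam(n);print(n,K.tolist(),-Rm.T@t,Rm.tolist())
cv2.imwrite("pics/scene0.png",ims[0]);cv2.imwrite("pics/top0.png",ims[1])
print(read_state())
E
```

```text
scene [[423.6740727980877, 0.0, 251.3705402187745], [0.0, 423.6740727980877, 189.53457421809853], [0.0, 0.0, 1.0]] [  92.38941555 -729.10934271  767.15448689] [[0.8181051446807308, -0.5747754065459897, -0.018363122741322402], [-0.3531257586434623, -0.47690545980988525, -0.8048996092594413], [0.4538790266463079, 0.6649770029357512, -0.5931268116829537]]
top [[447.8881091704829, 0.0, 257.9915814253244], [0.0, 447.8881091704829, 189.86268822144535], [0.0, 0.0, 1.0]] [ 402.06611364   28.48459321 1339.65244039] [[-0.00169683080031513, -0.999709928658814, 0.0240245563168906], [-0.9842499774116724, -0.00257730689381086, -0.1767635127912342], [0.17677415741662242, -0.023946106785101062, -0.9839601014469437]]
{'clock': 0.1, 'joints': array([ 1.42362555e+00,  3.85477613e-01,  6.73939388e-03, -4.33144700e-04,
       -1.19400309e+00, -2.58606264e-01]), 'joint_vel': array([-0.0007161 ,  0.0016793 ,  0.00314795,  0.00208603, -0.00209232,
       -0.0020249 ]), 'joint_efforts': array([-3.07963674e-04, -3.93320775e+01,  1.88928688e+01,  4.19789091e+00,
       -2.58214372e-03,  7.54017329e-07]), 'position': array([246.48151649, 573.76500225, 230.3234471 ]), 'ee_rot': array([ 9.79472048e-01, -2.01577582e-01, -1.46832594e-04,  9.82194046e-04]), 'contact_force': array([0.71670104, 0.71904851, 0.03402034]), 'wrist_torque': array([ 0.01580004, -0.02116852,  0.0248714 ]), 'grasp_force': 0.0, 'gripper_width': 85.22099798990736}
```

View pics/scene0.png

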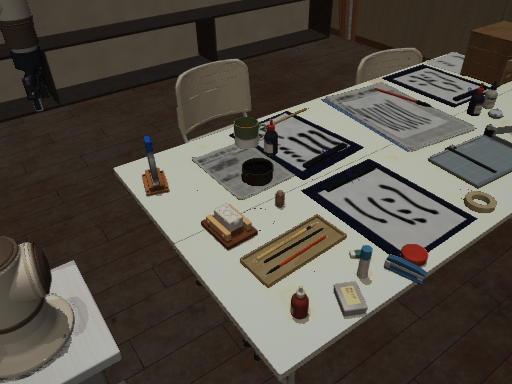

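View pics/top0.png

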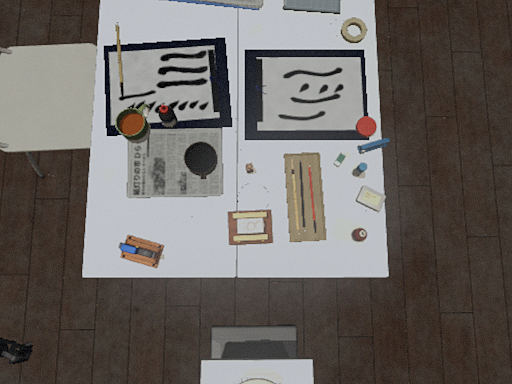

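Scene: gauge with blue grip at (149,150) in an orange stand at (155,182), bed with stone at (229,222). Top: grip (127,247), stand (143,251), bed (250,227).

```bash
cat >> h.py <<'E'
def ray(n,u,v,z):
    K,Rm,t=cam(n);c=-Rm.T@t;r=Rm.T@np.linalg.inv(K)@[u,v,1];return c+r*(z-c[2])/r[2]
E
python3 - <<'E'
from h import *
for n,bs,bb in(("top",(110,225,175,275),(220,200,280,250)),("scene",(130,125,180,200),(195,195,265,250))):
    z=np.load(n+"0.npz");im,d=z["im"],z["d"];P=pts(n,d);h=cv2.cvtColor(im,cv2.COLOR_BGR2HSV).astype(int)
    M=lambda b:np.pad(np.ones((b[3]-b[1],b[2]-b[0]),bool),((b[1],384-b[3]),(b[0],512-b[2])))
    bl=M(bs)&(h[...,0]>100)&(h[...,0]<130)&(h[...,1]>120)
    p=P[bl];print(n,"blue",bl.sum(),np.median(p,0),np.percentile(p,[3,97],axis=0).round())
    top=bl&(P[...,2]>155);print(" top",top.sum(),P[top].mean(0),cv2.minAreaRect(P[top][:,:2].astype(np.float32)))
    for nm,b,lo,hi in(("stand",bs,18,32),("base",bb,5,35),("jaw",bb,34,45),("stone",bb,55,75)):
        m=M(b)&(P[...,2]>lo)&(P[...,2]<hi)&(d>0);q=P[m]
        if m.sum()>5:print(" ",nm,m.sum(),np.median(q[:,2]),cv2.minAreaRect(q[:,:2].astype(np.float32)))
crop=lambda n,a:cv2.resize(np.load(n+"0.npz")["im"][a[1]:a[3],a[0]:a[2]],(400,400),interpolation=cv2.INTER_CUBIC)
cv2.imwrite("pics/c.png",np.hstack([crop("scene",(120,125,190,195)),crop("top",(105,215,165,275))]))
E
```

```text
top blue 105 [459.34003384 335.96203336 162.0462141 ] [[448. 320. 148.]
 [469. 355. 167.]]
 top 97 [458.91683805 337.48755095 162.46078595] ((458.9378356933594, 337.5704650878906), (36.460391998291016, 16.84457015991211), 74.62406921386719)
  stand 324 25.670275694484072 ((459.5648193359375, 339.1524963378906), (103.59832763671875, 45.531463623046875), 73.7645492553711)
  base 796 14.089157036494449 ((540.588623046875, 22.388320922851562), (173.62733459472656, 146.2355194091797), 86.79608917236328)
  jaw 343 37.83441302079806 ((529.4237670898438, 21.856292724609375), (84.80783081054688, 99.80428314208984), 2.3431079387664795)
  stone 394 60.715551147079324 ((530.174072265625, 21.690227508544922), (44.50698471069336, 77.77113342285156), 3.5163304805755615)
scene blue 105 [451.22172438 320.86198583 154.02634871] [[442. 315. 130.]
 [463. 351. 164.]]
 top 52 [453.30550706 331.14680039 160.96606679] ((454.2725524902344, 333.69659423828125), (41.00251007080078, 18.0540714263916), 73.37615966796875)
  stand 225 24.21577482912002 ((454.792724609375, 335.0167236328125), (106.77023315429688, 45.35607147216797), 73.87348937988281)
  base 824 13.396466568372254 ((534.525390625, 33.74700927734375), (245.03106689453125, 146.0703887939453), 67.79315185546875)
  jaw 304 37.11585260206711 ((525.337890625, 18.923095703125), (82.62031555175781, 100.98591613769531), 1.561854362487793)
  stone 312 59.6236371383134 ((524.7838745117188, 17.840476989746094), (44.375186920166016, 76.22411346435547), 2.542156219482422)
```

View pics/c.png

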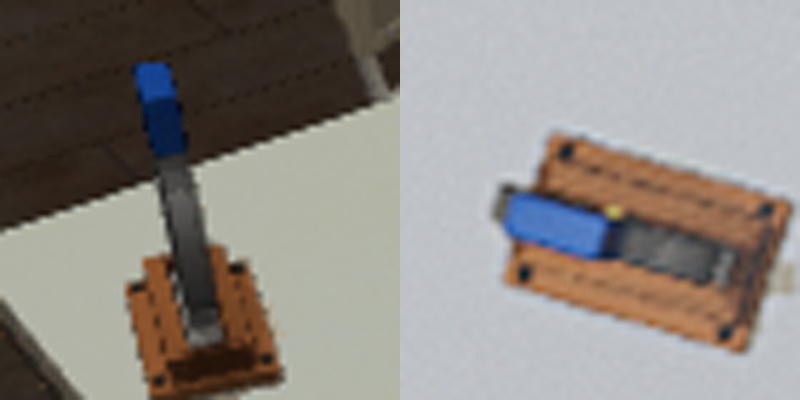

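```bash
cat >> h.py <<'E'
def T():
    s=read_state();return np.array(s["position"]),R.from_quat(s["ee_rot"])
def go(p,rot):
    c,r=T();return ((r.inv().apply(np.array(p)-c))/1000).round(4),(r.inv()*rot).as_rotvec().round(4)
def down(a,tilt=0): # tool x at world angle a (deg), pointing down
    a=np.radians(a);x=np.array([np.cos(a),np.sin(a),0]);z=np.array([0,0,-1.]);return R.from_matrix(np.stack([x,np.cross(z,x),z],1))
E
python3 - <<'E'
from h import *
print(camera_model("wrist"))
print(go([456.5,335.5,230],down(74)), R.from_quat(read_state()["ee_rot"]).as_matrix().round(2))
E
```

```text
{'K': array([[297.31863964,   0.        , 250.87383301],
       [  0.        , 297.31863964, 190.04697178],
       [  0.        ,   0.        ,   1.        ]]), 'hand_eye': array([[ 1.51355938e-03, -9.59096648e-01, -2.83074775e-01,
         7.17642717e+01],
       [ 9.99998851e-01,  1.47631126e-03,  3.44899882e-04,
         1.66919290e-01],
       [ 8.71141585e-05, -2.83074972e-01,  9.59097781e-01,
        -1.43889821e+02],
       [ 0.00000000e+00,  0.00000000e+00,  0.00000000e+00,
         1.00000000e+00]])}
(array([0.287 , 0.136 , 0.0006]), array([ 1.6000e-03,  1.6000e-03, -1.6975e+00])) [[ 0.92 -0.39 -0.  ]
 [-0.39 -0.92 -0.  ]
 [ 0.    0.   -1.  ]]
```

```bash
python3 -m handwheel '[[0.03,0.014,0,0,0,-0.17,1],[0.06,0.028,0,0,0,-0.34,1],[0.09,0.042,0,0,0,-0.51,1],[0.12,0.056,0,0,0,-0.68,1],[0.15,0.07,0,0,0,-0.85,1],[0.18,0.085,0,0,0,-1.02,1],[0.21,0.1,0,0,0,-1.19,1],[0.24,0.114,0,0,0,-1.36,1],[0.265,0.125,0,0,0,-1.53,1],[0.287,0.136,0,0.0016,0.0016,-1.697,1]]'; python3 -m handwheel '[[0,0,0,0,0,0,1],[0,0,0,0,0,0,1]]'
python3 - <<'E'
from h import *
c,r=T();im,d=get_image("wrist");cv2.imwrite("pics/w1.png",im)
print(c,r.as_matrix().round(3),read_state()["joints"].round(2))
m=camera_model("wrist");K=m["K"];H=m["hand_eye"]
h=cv2.cvtColor(im,cv2.COLOR_BGR2HSV).astype(int)
b=((h[...,0]>100)&(h[...,0]<130)&(h[...,1]>120)).astype(np.uint8)
n,l,s,ce=cv2.connectedComponentsWithStats(b);i=1+s[1:,4].argmax();v,u=np.nonzero(l==i);print(s[i],ce[i])
x=(u-K[0,2])/K[0,0];y=(v-K[1,2])/K[0,0];t=np.hypot(x,y)+1e-9
ry=np.stack([x/t*np.sin(t),y/t*np.sin(t),np.cos(t)],1)
D=d[v,u];P=ry/ry[:,2:]*D[:,None];ok=D>0
W=r.apply(P@H[:3,:3].T+H[:3,3])+c;W=W[ok];print(np.percentile(W,[2,50,98],axis=0).round(1))
tp=W[W[:,2]>np.percentile(W[:,2],90)-6];print(len(tp),tp[:,2].mean(),cv2.minAreaRect(tp[:,:2].astype(np.float32)))
E
```

```text
clock: 1.35
position: [457.1, 335.0, 230.8]
ee_rot: [0.797, 0.604, 0.0, -0.001]
contact_force: [-0.2, 0.5, 0.2]
gripper_width: 85.7
grasp_force: 0.0
clock: 1.6
position: [456.4, 336.1, 231.0]
ee_rot: [0.799, 0.601, 0.001, -0.001]
contact_force: [0.7, 0.1, 0.0]
gripper_width: 85.3
grasp_force: 0.0
[456.39595572 336.11428315 231.02088974] [[ 0.278  0.961  0.   ]
 [ 0.961 -0.278  0.002]
 [ 0.002 -0.    -1.   ]] [ 0.92  0.29 -0.14 -0.   -1.14  1.94]
[ 239  175   23   49 1055] [250.01042654 198.10616114]
[[446.4 320.5 162.2]
 [456.5 339.8 164.1]
 [467.  356.4 165.6]]
1051 164.0906100973721 ((456.1065673828125, 338.09893798828125), (38.41410827636719, 16.663326263427734), 74.45386505126953)
```

View pics/w1.png

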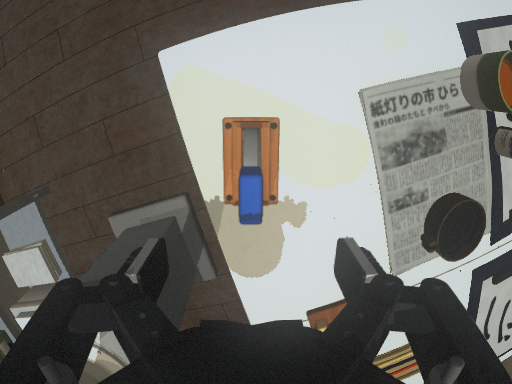

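Wrist view: grip at (250,198), centred between the fingers. Descend and grip.

```bash
python3 -m handwheel '[[0.001,0,0.02,0,0.002,0,1],[0.002,0,0.045,0,0.002,0,1],[0.002,0,0.07,0,0.002,0,1],[0.002,0,0.09,0,0.002,0,1],[0.002,0,0.103,0,0.002,0,1],[0.002,0,0.103,0,0.002,0,1],[0.002,0,0.103,0,0.002,0,-1],[0.002,0,0.103,0,0.002,0,-1],[0.002,0,0.103,0,0.002,0,-1],[0.002,0,0.103,0,0.002,0,-1]]'; python3 -m handwheel '[[0,0,0,0,0,0,-1],[0,0,0,0,0,0,-1],[0,0,0,0,0,0,-1],[0,0,0,0,0,0,-1]]'
```

```text
clock: 2.9
position: [457.6, 338.4, 129.0]
ee_rot: [0.799, 0.602, 0.002, -0.001]
contact_force: [-0.3, -0.9, -2.0]
gripper_width: 17.4
grasp_force: 58.5
clock: 3.4
position: [457.6, 338.4, 128.8]
ee_rot: [0.799, 0.602, 0.002, -0.001]
contact_force: [-1.1, 0.5, 5.1]
gripper_width: 17.0
grasp_force: 59.4
```

```bash
python3 -m handwheel '[[0,0,-0.01,0,0,0,-1],[0,0,-0.03,0,0,0,-1],[0,0,-0.06,0,0,0,-1],[0,0,-0.09,0,0,0,-1],[-0.02,0.003,-0.12,0,0,0,-1],[-0.05,0.008,-0.14,0,0,0,-1],[-0.085,0.014,-0.16,0,0,0,-1],[-0.12,0.021,-0.18,0,0,0,-1],[-0.16,0.028,-0.19,0,0,0,-1],[-0.2,0.035,-0.2,0,0,0,-1]]'; python3 -m handwheel '[[-0.035,0.006,-0.01,0,0,0.18,-1],[-0.07,0.012,-0.02,0,0,0.36,-1],[-0.105,0.018,-0.035,0,0,0.54,-1],[-0.14,0.024,-0.05,0,0,0.72,-1],[-0.175,0.03,-0.065,0,0,0.9,-1],[-0.21,0.037,-0.08,0,0,1.08,-1],[-0.245,0.044,-0.095,0,0,1.26,-1],[-0.28,0.05,-0.11,0,0,1.44,-1],[-0.31,0.055,-0.12,0,0,1.62,-1],[-0.333,0.06,-0.12,0,0,1.8,-1]]'; python3 -m handwheel '[[0,0,0,0,0,0,-1],[0,0,0,0,0,0,-1],[0,0,0,0,0,0,-1],[0,0,0,0,0,0,-1],[0,0,0,0,0,0,-1],[0,0,0,0,0,0,-1],[0,0,0,0,0,0,-1],[0,0,0,0,0,0,-1]]'
python3 - <<'E'
from h import *
im,d=get_image("scene");np.savez("s1.npz",im=im,d=d);c,r=T();print(c,r.as_matrix().round(3))
K,Rm,t=cam("scene");p=c-[0,0,52];q=K@(Rm@p+t);u,v=(q[:2]/q[2]).astype(int);print(u,v)
cr=im[v-60:v+60,u-75:u+75];cv2.imwrite("pics/s1.png",cv2.resize(cr,None,fx=5,fy=5,interpolation=cv2.INTER_CUBIC))
E
```

```text
clock: 4.65
position: [434.5, 133.9, 327.3]
ee_rot: [0.799, 0.602, 0.001, -0.002]
contact_force: [0.1, -0.3, -2.4]
gripper_width: 17.1
grasp_force: 58.7
clock: 5.9
position: [400.5, -202.7, 446.4]
ee_rot: [0.967, -0.255, -0.0, -0.002]
contact_force: [1.1, -0.2, -2.2]
gripper_width: 17.2
grasp_force: 58.7
clock: 6.9
position: [401.1, -201.6, 446.2]
ee_rot: [0.968, -0.252, 0.0, -0.002]
contact_force: [0.3, 0.5, -2.0]
gripper_width: 17.3
grasp_force: 59.0
[ 401.1396616  -201.6484322   446.18946842] [[ 0.873 -0.487  0.001]
 [-0.487 -0.873  0.004]
 [-0.001 -0.004 -1.   ]]
225 153
```

View pics/s1.png

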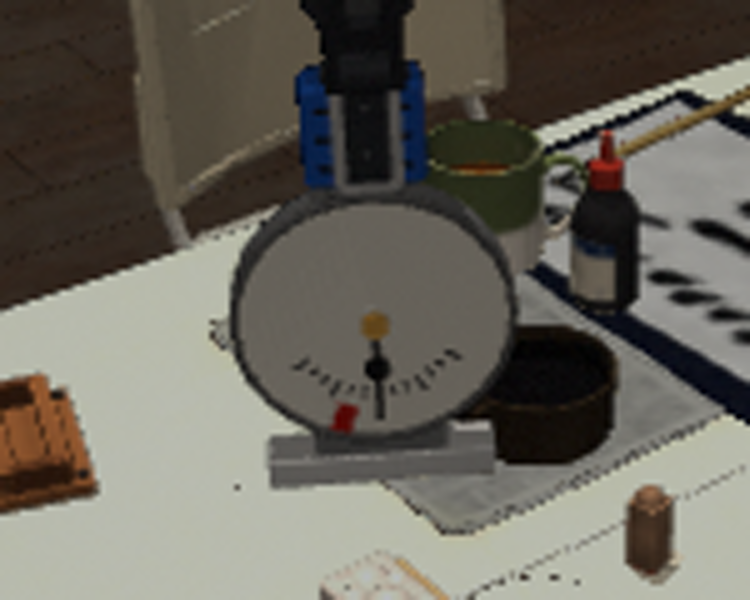

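Dial readable: pivot at crop (375,326), pointer tip (381,417), red mark (345,418), left of lowest point.

```bash
cat >> h.py <<'E'
def dial(im,u0,v0,c,n,rad=40):
    """n: world dir out of the dial; c: dial centre guess. mark angle about the gold pivot in the dial plane, vs world vertical"""
    K,Rm,t=cam("scene");o=-Rm.T@t;n=n/np.linalg.norm(n);c=c+n*8
    h=cv2.cvtColor(im,cv2.COLOR_BGR2HSV).astype(int);vv,uu=np.mgrid[:384,:512];w=np.hypot(uu-u0,vv-v0)<rad
    def pl(u,v):
        r=Rm.T@np.linalg.inv(K)@[u,v,1];p=o+r*(n@(c-o))/(n@r)
        up=np.array([0,0,1.])-n*n[2];up/=np.linalg.norm(up);left=np.cross(n,up)*-1
        return np.array([left@(p-c),up@(p-c)])
    def blob(m,wt):
        k,l,s,_=cv2.connectedComponentsWithStats((m&w).astype(np.uint8));i=1+s[1:,4].argmax();m=cv2.dilate((l==i).astype(np.uint8),np.ones((3,3)))>0
        W=np.clip(wt,0,None)*m;return s[i,4],(W*uu).sum()/W.sum(),(W*vv).sum()/W.sum()
    S=h[...,1]
    out={}
    sat=im[...,2].astype(float)-im[...,1]
    out["mark"]=blob(((h[...,0]<6)|(h[...,0]>172))&(S>120),sat-20)
    out["piv"]=blob((h[...,0]>12)&(h[...,0]<28)&(S>110),S-60.)
    q={k:pl(a[1],a[2]) for k,a in out.items()}
    return out,q,pl
E
python3 - <<'E'
from h import *
z=np.load("s1.npz");im=z["im"];c=np.array([401.1,-201.6,446.2-52]);n=np.array([-.487,-.873,-.004])
o,q,pl=dial(im,225,155,c,n,26);print(o,q)
d=q["mark"]-q["piv"];print("mark",np.arctan2(d[0],-d[1]),np.hypot(*d))
U=lambda x,y:pl(225-75+(x+.5)/5-.5,153-60+(y+.5)/5-.5)
e=U(381,417)-U(375,326);print("ptr",np.arctan2(e[0],-e[1]),np.hypot(*e))
for a in((270,487),(494,472)):print("foot",U(*a))
f=U(270,487)-U(494,472);print(np.arctan2(f[1],f[0]))
# rough pose on bed
E
```

```text
{'mark': (np.int32(22), np.float64(218.4438827098079), np.float64(176.15065722952477)), 'piv': (np.int32(23), np.float64(224.51501330292663), np.float64(157.7613074876473))} {'mark': array([-14.40777558, -39.32986763]), 'piv': array([-1.9407052, -3.0678697])}
mark -0.3311456133925574 38.34527790468071
ptr 0.0002294827309182883 36.99118004041345
foot [-42.14936863 -66.377868  ]
foot [ 36.71325443 -67.25588584]
3.1304596030782945
```

Run:
```python
from h import *
print(go([528.5,12,215],down(-87.5)))
```

```text
(array([ 0.0073, -0.2477,  0.2322]), array([-0.0032,  0.0027,  1.0183]))
```

```bash
python3 -m handwheel '[[0,-0.02,0.01,0,0,0.08,-1],[0,-0.05,0.03,0,0,0.2,-1],[0.001,-0.08,0.055,0,0,0.32,-1],[0.002,-0.11,0.085,0,0,0.45,-1],[0.003,-0.145,0.115,0,0,0.58,-1],[0.004,-0.18,0.15,0,0,0.71,-1],[0.005,-0.21,0.18,-0.001,0.001,0.84,-1],[0.006,-0.233,0.205,-0.002,0.002,0.94,-1],[0.007,-0.244,0.222,-0.003,0.003,0.99,-1],[0.007,-0.248,0.232,-0.003,0.003,1.018,-1]]'; python3 -m handwheel '[[0,0,0,0,0,0,-1],[0,0,0,0,0,0,-1],[0,0,0,0,0,0,-1],[0,0,0,0,0,0,-1]]'
python3 - <<'E'
from h import *
s=read_state();print(s["joints"].round(2),s["contact_force"])
im,d=get_image("scene");np.savez("s2.npz",im=im,d=d);c,r=T();print(c,r.as_matrix().round(3))
K,Rm,t=cam("scene");p=c-[0,0,80];q=K@(Rm@p+t);u,v=(q[:2]/q[2]).astype(int);print(u,v)
im2,d2=get_image("top");q=(lambda K,Rm,t:K@(Rm@(c-[0,0,100])+t))(*cam("top"));a,b=(q[:2]/q[2]).astype(int)
f=lambda i,u,v,w:cv2.resize(i[v-w:v+w,u-w:u+w],(400,400),interpolation=cv2.INTER_CUBIC)
cv2.imwrite("pics/s2.png",np.hstack([f(im,u,v,50),f(im2,a,b,40)]))
E
```

```text
clock: 8.2
position: [528.4, 12.9, 214.0]
ee_rot: [0.722, -0.691, -0.0, 0.001]
contact_force: [-0.1, -0.4, -1.3]
gripper_width: 17.3
grasp_force: 59.0
clock: 8.7
position: [528.5, 12.2, 215.8]
ee_rot: [0.722, -0.691, 0.0, -0.001]
contact_force: [-0.2, -0.2, -0.7]
gripper_width: 17.1
grasp_force: 59.0
[ 0.33  0.23 -0.25  0.   -1.08 -0.29] [-0.20062552 -0.21170459 -0.72685986]
[528.41099315  12.25524841 215.66406709] [[ 0.044 -0.999  0.001]
 [-0.999 -0.044  0.   ]
 [-0.    -0.001 -1.   ]]
228 189
```

View pics/s2.png

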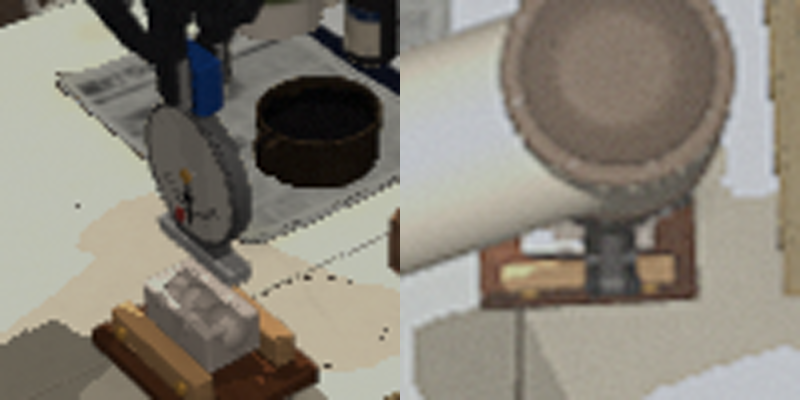

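Left: gauge above the stone, dial toward the robot, red mark at (180,215). Touch down upright first.

```bash
cat > f.py <<'E'
from h import *
F=[];P=[]
for i in range(8):
    s=read_state();F.append(s["contact_force"]);P.append(s["position"]);get_image("top")
print("F",np.mean(F,0).round(2),"sd",np.std(F,0).round(1),"P",np.mean(P,0).round(1),"tq",s["wrist_torque"].round(2))
E
python3 f.py; python3 -m handwheel '[[0,0,0.01,0,0,0,-1],[0,0,0.02,0,0,0,-1],[0,0,0.025,0,0,0,-1],[0,0,0.028,0,0,0,-1],[0,0,0.028,0,0,0,-1]]'; python3 f.py;  python3 -m handwheel '[[0,0,0.001,0,0,0,-1],[0,0,0.002,0,0,0,-1],[0,0,0.002,0,0,0,-1]]'; python3 f.py
```

```text
F [-0.03  0.2  -1.78] sd [0.4 0.4 0.5] P [528.4  12.4 215.3] tq [-0.02 -0.04 -0.03]
clock: 9.82
position: [528.3, 12.4, 187.0]
ee_rot: [0.722, -0.691, 0.0, 0.0]
contact_force: [0.4, -0.1, -3.6]
gripper_width: 17.0
grasp_force: 58.9
F [ 0.27  0.07 -2.26] sd [0.5 0.3 0.8] P [528.5  12.5 187.4] tq [-0.02  0.05 -0.04]
clock: 10.6
position: [528.3, 12.4, 185.0]
ee_rot: [0.722, -0.691, 0.0, 0.0]
contact_force: [-0.5, -0.7, -2.5]
gripper_width: 17.4
grasp_force: 58.9
F [ 0.02 -0.43 -2.04] sd [0.4 0.4 0.5] P [528.4  12.4 185.1] tq [ 0.    0.   -0.05]
```

Baseline Fz is about −2 N. Continue in 1 mm steps.

```bash
for i in 1; do python3 -m handwheel '[[0,0,0.0005,0,0,0,-1],[0,0,0.001,0,0,0,-1],[0,0,0.001,0,0,0,-1]]'|sed -n 2,4p; python3 f.py;  python3 -m handwheel '[[0,0,0.0005,0,0,0,-1],[0,0,0.001,0,0,0,-1],[0,0,0.001,0,0,0,-1]]'|sed -n 2,4p; python3 f.py;  done
```

```text
position: [528.5, 12.4, 184.5]
ee_rot: [0.723, -0.691, 0.0, -0.0]
contact_force: [-1.2, 0.2, 0.2]
F [-0.47  0.01  0.31] sd [0.5 0.4 0.4] P [528.5  12.4 184.4] tq [-0.02  0.11  0.06]
position: [528.5, 12.4, 183.2]
ee_rot: [0.723, -0.691, 0.0, -0.0]
contact_force: [-1.1, -0.3, 0.1]
F [ 0.07 -0.02  0.66] sd [0.6 0.4 0.5] P [528.5  12.4 183.2] tq [ 0.   -0.01 -0.03]
```

Run:
```python
from h import *
c,r=T();g=np.radians(2.5)
for th in(.08,.16,.24,.325):
    Rg=R.from_euler("z",g)*R.from_rotvec([-th,0,0])
    tool=Rg*R.from_matrix(np.array([[0,-1,0],[-1,0,0],[0,0,-1.]]))  # tool x=-gy, y=-gx, z=-gz
    F=np.array([528.5,14-2.5*th/.325,66+15*th/.325])
    print(th,go(F+Rg.apply([0,-2,118.7]),tool))
```

```text
0.08 (array([-0.0084, -0.0001, -0.005 ]), array([-0.0005,  0.0798,  0.0004]))
0.16 (array([-0.0173, -0.0001, -0.0077]), array([-0.0005,  0.1598,  0.0004]))
0.24 (array([-0.026 , -0.0001, -0.0096]), array([-0.0005,  0.2398,  0.0003]))
0.325 (array([-0.0351, -0.    , -0.0109]), array([-6.000e-04,  3.248e-01,  3.000e-04]))
```

```bash
python3 -m handwheel '[[-0.004,0,-0.003,0,0.04,0,-1],[-0.0084,0,-0.005,0,0.08,0,-1],[-0.013,0,-0.0064,0,0.12,0,-1],[-0.0173,0,-0.0077,0,0.16,0,-1],[-0.022,0,-0.0088,0,0.2,0,-1],[-0.026,0,-0.0096,0,0.24,0,-1],[-0.031,0,-0.0103,0,0.285,0,-1],[-0.035,0,-0.0109,0,0.325,0,-1]]'; python3 -m handwheel '[[0,0,0,0,0,0,-1],[0,0,0,0,0,0,-1],[0,0,0,0,0,0,-1],[0,0,0,0,0,0,-1],[0,0,0,0,0,0,-1],[0,0,0,0,0,0,-1],[0,0,0,0,0,0,-1],[0,0,0,0,0,0,-1]]';python3 f.py
python3 - <<'E'
from h import *
print(read_state()["joints"].round(2))
im,d=get_image("scene");np.savez("s3.npz",im=im,d=d);c,r=T();m=r.as_matrix();print("tilt",np.arcsin(m[1,2]),np.arcsin(m[0,2]))
K,Rm,t=cam("scene");p=c+m[:,2]*52;q=K@(Rm@p+t);u,v=(q[:2]/q[2]).astype(int);print(u,v)
try:
    o,q,pl=dial(im,u,v,p,m[:,1],24);D=q["mark"]-q["piv"];print(o,"mark vs vertical",np.arctan2(-D[0],-D[1]),np.hypot(*D))
except Exception as e:print(e)
cv2.imwrite("pics/s3.png",cv2.resize(im[v-40:v+40,u-40:u+40],(560,560),interpolation=cv2.INTER_CUBIC))
print("down 15mm",(r.inv().apply([0,0,-10])).round(2))
E
```

```text
clock: 13.55
position: [526.4, 47.6, 193.3]
ee_rot: [0.713, -0.682, 0.117, 0.113]
contact_force: [0.7, -0.4, -2.2]
gripper_width: 17.6
grasp_force: 59.0
clock: 14.55
position: [526.8, 47.4, 194.1]
ee_rot: [0.713, -0.682, 0.117, 0.112]
contact_force: [0.2, 0.3, -2.5]
gripper_width: 17.2
grasp_force: 59.0
F [ 0.   -0.2  -2.27] sd [0.3 0.4 0.4] P [526.8  47.4 194.1] tq [0.91 0.01 0.  ]
[ 0.55  0.29 -0.39  0.32 -1.07 -0.69]
tilt -0.324818855139933 0.014297030070183282
223 183
{'mark': (np.int32(4), np.float64(221.83516483516485), np.float64(198.1868131868132)), 'piv': (np.int32(20), np.float64(244.8122248122248), np.float64(178.1152551152551))} mark vs vertical 0.7177401394790727 158.99591592569524
down 15mm [-3.19  0.    9.48]
```

View pics/s3.png

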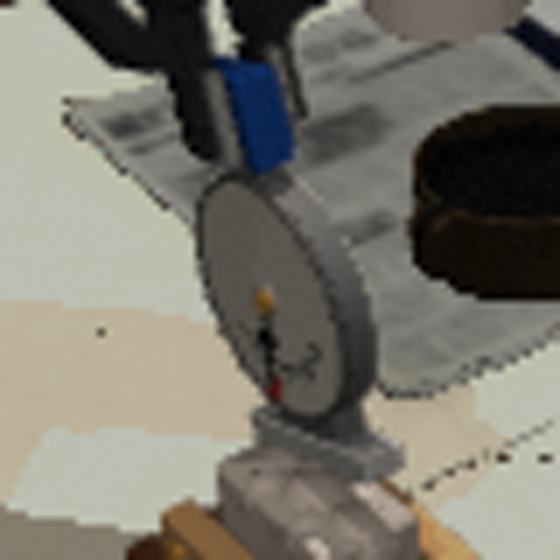

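Pointer tip (273,378) lies on the red mark (275,385). Now lower until contact.

```bash
python3 -m handwheel '[[-0.0003,0,0.0010,0,0,0,-1],[-0.0006,0,0.0019,0,0,0,-1],[-0.0006,0,0.0019,0,0,0,-1]]'|sed -n 4p; python3 f.py;  python3 -m handwheel '[[-0.0003,0,0.00095,0,0,0,-1],[-0.0006,0,0.0019,0,0,0,-1],[-0.0006,0,0.0019,0,0,0,-1]]'|sed -n 4p; python3 f.py
```

```text
contact_force: [0.0, -0.2, -2.1]
F [-0.08 -0.27 -2.13] sd [0.3 0.3 0.3] P [526.8  47.4 192.1] tq [ 0.86  0.06 -0.03]
contact_force: [-0.4, 0.5, -1.4]
F [-0.16  0.1  -1.77] sd [0.6 0.3 0.4] P [526.8  47.3 190.1] tq [0.83 0.05 0.04]
```

```bash
python3 -m handwheel '[[-0.0003,0,0.00095,0,0,0,-1],[-0.0003,0,0.00095,0,0,0,-1],[-0.0003,0,0.00095,0,0,0,-1]]'|sed -n 4p; python3 f.py
```

```text
contact_force: [0.3, -0.1, -1.9]
F [ 0.01 -0.19 -2.01] sd [0.4 0.4 0.3] P [526.8  47.3 189.1] tq [0.83 0.06 0.01]
```

```bash
python3 -m handwheel '[[-0.0003,0,0.00095,0,0,0,-1],[-0.0003,0,0.00095,0,0,0,-1],[-0.0003,0,0.00095,0,0,0,-1]]'|sed -n 4p; python3 f.py
```

```text
contact_force: [-0.5, 0.1, -1.5]
F [-0.13  0.23 -1.79] sd [0.4 0.3 0.4] P [526.8  47.3 188.1] tq [ 0.9   0.07 -0.03]
```

```bash
python3 -m handwheel '[[-0.0003,0,0.00095,0,0,0,-1],[-0.0003,0,0.00095,0,0,0,-1],[-0.0003,0,0.00095,0,0,0,-1]]'|sed -n 4p; python3 f.py
```

```text
contact_force: [-0.9, -0.5, 0.4]
F [-0.2  -0.1   0.05] sd [0.5 0.6 0.5] P [526.9  47.3 187.3] tq [0.62 0.14 0.04]
```

```bash
python3 -m handwheel '[[-0.0003,0,0.001,0,0,0,-1],[-0.0003,0,0.001,0,0,0,-1],[-0.0003,0,0.001,0,0,0,-1],[-0.0003,0,0.001,0,0,0,-1],[-0.0003,0,0.001,0,0,0,-1],[-0.0003,0,0.001,0,0,0,-1],[-0.0003,0,0.001,0,0,0,-1],[-0.0003,0,0.001,0,0,0,-1]]'|sed -n 4p; python3 f.py
python3 - <<'E'
from h import *
c,r=T();m=r.as_matrix();print("tilt",np.arcsin(m[1,2]),"dial z",m[2,1])
im=np.mean([get_image("scene")[0].astype(float) for _ in range(6)],0).astype(np.uint8)
K,Rm,t=cam("scene");p=c+m[:,2]*52;q=K@(Rm@p+t);u,v=(q[:2]/q[2]).astype(int)
u-=1;v+=4;print(u,v)
print(m[:,1])
o,q,pl=dial(im,u,v,p,m[:,1],16);D=q["mark"]-q["piv"];print(o,"mark vs vertical",np.arctan2(-D[0],-D[1]),np.hypot(*D))
cv2.imwrite("pics/s4.png",cv2.resize(im[v-22:v+33,u-27:u+28],(600,600),interpolation=cv2.INTER_CUBIC))
E
```

```text
contact_force: [0.4, 0.4, 0.5]
F [0.17 0.1  0.75] sd [0.3 0.3 0.4] P [526.9  47.2 186.1] tq [ 0.73 -0.04 -0.  ]
tilt -0.324743821009494 dial z -0.0004345926809627143
223 190
[-9.99032149e-01 -4.39838233e-02 -4.34592681e-04]
{'mark': (np.int32(4), np.float64(222.21698113207546), np.float64(200.72641509433961)), 'piv': (np.int32(7), np.float64(220.4534746760895), np.float64(188.2226148409894))} mark vs vertical -0.10345406972877377 38.21815232818603
```

View pics/s4.png

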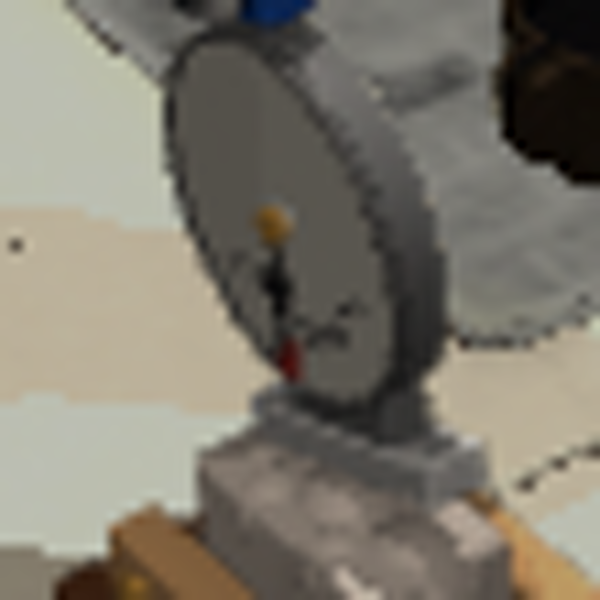

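Run:
```python
from h import *
c,r=T();m=r.as_matrix();p=c+m[:,2]*52
def run(im,p):
    K,Rm,t=cam("scene");q=K@(Rm@p+t);u,v=(q[:2]/q[2])
    # housing/dial: red-excess centroid with soft weights
    o,q,pl=dial(im,u-1,v+4,p,m[:,1],16);D=q["mark"]-q["piv"];print([np.round(a,2) for a in o.values()],-np.arctan2(D[0],-D[1]),np.hypot(*D))
    h=cv2.cvtColor(im,cv2.COLOR_BGR2HSV).astype(int);vv,uu=np.mgrid[:384,:512]
    b=(h[...,0]>100)&(h[...,0]<130)&(h[...,1]>120)&(np.hypot(uu-u,vv-v)<40);print(" blue",uu[b].mean(),vv[b].mean())
run(np.load("s3.npz")["im"],p+[0,0,8])
for _ in range(3):run(get_image("scene")[0],p)
```

```text
[array([  4.  , 221.84, 198.19]), array([  8.  , 220.19, 185.68])] -0.0882062370678121 38.208694468348156
 blue 219.89166666666668 158.73333333333332
[array([  4.  , 222.21, 200.74]), array([  7.  , 220.45, 188.23])] -0.10283243451827785 38.228646613485616
 blue 219.9075630252101 161.2268907563025
[array([  4.  , 222.21, 200.75]), array([  7.  , 220.44, 188.23])] -0.10336723153218283 38.25846774425316
 blue 220.3360655737705 161.41803278688525
[array([  4.  , 222.21, 200.72]), array([  7.  , 220.46, 188.23])] -0.10342980966269152 38.161084819011066
 blue 220.15702479338842 161.28099173553719
```

```bash
python3 -c "
from bench import *
s=read_state();print(s['clock'],s['contact_force'],s['joint_vel'].round(3));print(job_done())"
```

```text
20.725 [0.26437093 0.5878328  0.89217296] [ 0.    -0.001 -0.001 -0.001 -0.001  0.002]
the job is handed in; nothing more can be done
None
```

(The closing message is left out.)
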